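Zero the kitchen scale with the mug on it

ROBOT

A 6-joint arm with a two-finger parallel gripper is mounted at the origin on a cart in front of the work surface, level with it; the furniture and walls round the work are solid. World frame = base frame: x ahead of the robot, y to its left, z up, the work surface at z = 0. Lengths are in m, angles in rad, forces in N, time in s.
With the tool pointing down it reaches from about 0.225 to 0.875 m from the base axis. Payload 3.4 kg.
Tool frame: the origin (TCP) lies where the fingers leave the gripper's body, on its centre line; the fingertips stand 73 mm ahead of it and the grasp point (between the pads) lies 54 mm ahead of it (manip.pinch_z is the distance from the TCP to the grasp point, in m); z points along the fingers, y is the line along which they close (so a half turn about z gives the same grasp; the last joint's range is limited). The gripper opens to 85 mm and grips with 20 to 120 N. Pads are 22 mm wide; open, the fingers measure 114 mm over their backs; the gripper's body (76 mm by 85 mm) begins 54 mm behind the grasp point. The pads swing forward as they close: fully open they stand 13 mm farther back than shut.
Start: joints at [1.174, 0.276, 1.505, -0, 1.361, -0.121], TCP at [0.157, 0.553, 0.304] pointing down, gripper open.
Joint ranges: [-2.89, 2.89], [-0.75, 2.08], [0.22, 2.7], [-1.18, 4.32], [0.11, 2.71], [-2.7, 2.7]. Speed limits (rad/s): [2.57, 2.57, 3.14, 3.14, 3.14, 3.14].

INTERFACE

Orientations are given as a unit quaternion [w, x, y, z].
In Python, from rig import readout, imaging, manip gives the robot as it stands. The module is installed in compiled form; this text tells all that it offers.
- The arm moves only by the tool servo_tool, never from a script. Its argument "moves" is a list of rows, each an object with "dp": the shift along the tool's x, y, z in units of 0.2 m (1.0 is 0.2 m), a list of three; "delta_rot": the turn, a rotation vector about the tool's x, y, z in units of 0.1 rad (1.0 is 0.1 rad), a list of three; "fingers": the opening, from 0 (shut) to 1 (fully open). In form: [{"dp": [dx, dy, dz], "delta_rot": [wx, wy, wz], "fingers": fingers}, ...]. A call has 1 to 5 rows; each row shifts and turns the commanded pose from where the row before left it, along the tool's axes as they then stand; what a row does not reach is not made up. A row lasts 1/10 s, in which the tool goes at most 50 mm and 8.59 degrees, less where a joint would pass 70% of its speed; a pose out of reach is approached as far as the arm can. A call with a number of a shift or a turn outside -1 to 1 is refused whole. A call with a gripper value outside its range is refused whole. The fingers move at their own pace and stop on an object; "force" is the grip in N (left out, the last holds). Time passes only in rows, so rows that do not move let the fingers close. It gives the time, the measured TCP pose, the force, the opening and the grip force at its end, in the units of the state.
- readout.get_state(): the state, without advancing time (a new reading comes with each control period).
- imaging.get_image(name): name is "side" or "top" or "wrist"; returns (picture, depth): 420x560x3 uint8, red, green, blue; 420x560 float32, m along the optical axis (not along the pixel's ray), 0 where there is no reading.
- imaging.calibration(name): a dict with "intrinsics" (3x3 intrinsics, pixels), "R" (3x3) and "t" (3): a world point X has camera coordinates R X + t; the wrist camera has in their place "hand_eye" (4x4, takes a point from camera to tool coordinates, whose origin is the TCP and whose axes are the flange's). Camera axes: x right, y down, z forward; pixel columns grow to the right and rows downward; lengths in m; the calibration is good to about 2 mm. The wrist camera is an equidistant fisheye: a pixel r from the principal point sees the ray r / f radians off the axis. A picture is of the moment at which its call begins: read the wrist's pose just before it. calibration takes no time and is no camera call.
- manip.sign_off(): hands the job in; it is judged then, once.
The state is a dict: "clock": time; "qpos": joint angles; "qd": joint speeds; "effort": joint torques, N m; "position": TCP position; "ee_rot": TCP orientation; "contact_force": force on the tool from outside, world axes, zero at the start; "moment": the same for the moment, N m; "width": finger opening in m; "gripper_force": force on a finger pad.
Only numpy, scipy, OpenCV 4.12 (cv2) and the standard library are available. Lean on these libraries where they do the work, as an engineer would, in place of code of your own. Each camera call takes 0.05 s, during which the arm holds its last target. There are 200 camera calls.

TASK

I want to weigh rice into the mug. Stand the mug upright in the middle of the scale's pan and let go of it, without dropping it on the pan or pressing the pan down to its stop; then turn the dial ring, which has a tab to push it by, until its broad zero line stands at the needle's tip, so that the scale reads zero with the mug on it. Leave the other things where they are.

Things in the scene. Friction and masses are not known exactly. Their poses are not given: they have to be found in the camera images.
- scale: mechanical add-and-weigh kitchen scale, a low white base 180 mm deep (its x, away from the robot) x 330 mm wide (its y) x 46 mm high on rubber feet that hold it fast; a round steel pan on its left (+y) half, a round dial head on its right (-y) half. Origin under the middle of the base, z up; turned by up to 0.2 rad
- pan_mid (a point): middle of the upper surface of the steel pan's floor, about 68 mm above the worktop when empty. Flat floor of about 60 mm radius, thin sloping rim 9 mm higher at 74 mm radius. x and y axes as the scale's
- scale_pan (a joint): how far the sprung pan has sunk, m: 0 empty, 12 mm a kilogram, hard stop at 18 mm
- dial_mid (a point): on the dial's axis, in the plane of the top of the dial ring. Its z is the dial's axis: the dial leans 0.21 rad (12 degrees) towards the robot's side (the scale's -x). The frame turns with the ring: its x points to the zero line. The flat clear window over the needle lies 2 mm below this plane inside 62 mm radius; the aluminium ring spans 62 to 76 mm radius; the head under it has 80 mm radius
- dial_ring (a joint): turning ring with the graduated white face and the tab, rad, clockwise from above positive; 0: zero line and tab point away from the robot (the scale's +x). Turns freely both ways to 6.2 rad, stiff enough to stay where it is left (about 1.5 N at the tab)
- tab_mid (a point): centre of the finger tab that stands up from the ring at 66.5 mm radius, in line with the zero line: a rounded aluminium lug 22 mm long radially (55 to 77 mm radius), 12 mm thick round the dial, standing 25 mm above the ring's top (this point is 12 mm above it). Axes as dial_mid: x radially outward, z along the dial's axis
- zero_mark (a point): point on the zero line, at 52 mm radius. The zero line is the one broad, longest black line of the turning face, in line with the tab; the other lines are 6 degrees (20 g) apart
- needle_tip (a point): tip of the black arrow-headed needle under the window, at 52 mm radius; its x axis points along the needle from the dial's axis to the tip. The short other end with a small disc is only its counterweight
- needle (a joint): angle of the needle, rad, clockwise from above positive, 0 pointing away from the robot (the scale's +x); driven by the pan alone, 5.24 rad a kilogram
- mug: white mug, 95 mm high, body 88 mm across, foot 66 mm across, one handle; weight unknown, 0.2 to 0.4 kg, so hold it firmly by the handle. Origin under the middle of the mug together with its handle; z up; the handle points along its -y, the mug's own axis stands 18 mm along +y
- mug_foot (a point): centre of the mug's foot, at its underside, on the axis of the round body
- mug_handle (a point): in the handle, 64 mm along -y from the mug's axis, 60 mm above the foot. The handle spans 44 to 81 mm from the axis and 17 to 87 mm above the foot, and is up to 26 mm thick (along the mug's x); it can be pinched from above across its thickness
- jar: glass jar with a dark screw lid, 60 x 65 x 110 mm high, right of the scale. Origin at the centre of its underside. Not part of the job
- tin: tin can, 58 mm across, 72 mm high, at the back left. Origin at the centre of its underside. Not part of the job
- tumbler: plain handleless grey-white tumbler, 75 mm across, 100 mm high, at the back left. Origin at the centre of its underside. Not part of the job
- spoon: steel spoon, 188 mm long, lying in front. Origin at the centre of its underside. Not part of the job
- scoop: brown measuring scoop, 94 mm long, lying behind the scale, to the right. Origin at the centre of its underside. Not part of the job

How it is judged:
By the outcome, as a careful person would: the job done as asked, in the order asked, and still so for the second after the job is handed in, with the robot touching nothing.
It also fails if it takes over 58 s, if anything falls off the work surface, if the arm or the gripper's body presses on something with over 40 N, if the wrist force passes 120 N, or if a joint passes its speed limit or range.

## Working session

There is one attempt and no reset: what is moved stays moved. The work goes in short steps, Python scripts to look and compute and a tool call to move; the robot and the scene stay as the last step left them, time stands still between calls to the robot, and variables do not carry over. Pictures are saved under pics/ and viewed, at most 10 in all, crops included, and the job is handed in when it is done.

Besides the shell and the picture viewer there is one more tool, called after "Request:" by a JSON object that holds its "op" and its "data". servo_tool: Moves the arm, as the interface text tells. Its arguments: {"type":"object","properties":{"moves":{"type":"array"},"force":{"type":"number"}},"required":["moves"]}

```bash
mkdir -p pics
cat > h.py <<'E'
import numpy as np, cv2
from rig import readout, imaging, manip
from scipy.spatial.transform import Rotation as Ro
def cloud(name, im=None):
    c=imaging.calibration(name); p,d=im or imaging.get_image(name)
    K=np.array(c["intrinsics"]); v,u=np.mgrid[:420,:560]
    x=(u-K[0,2])/K[0,0]*d; y=(v-K[1,2])/K[1,1]*d
    P=np.stack([x,y,d],-1); W=(P-np.array(c["t"]))@np.array(c["R"])
    return p,d,W
def rot(s): w,x,y,z=s["ee_rot"]; return Ro.from_quat([x,y,z,w])
E
python3 - <<'E'
from h import *
s=readout.get_state(); print(s)
for n in("side","top"):
    p,d,W=cloud(n); np.savez(n,p=p,d=d,W=W); cv2.imwrite(f"pics/{n}0.png",p[...,::-1]); c=imaging.calibration(n); print(n,c)
E
```

```text
{'clock': 0.0, 'qpos': array([ 1.17400347e+00,  2.76603801e-01,  1.50610033e+00, -2.41322340e-05,
        1.36071565e+00, -1.21011990e-01]), 'qd': array([-5.10422506e-04, -1.28195288e-03, -2.87298838e-05, -1.06969595e-03,
        9.05953323e-04, -7.89452194e-04]), 'effort': array([-1.17830219e-03, -4.16760778e+01, -2.45804483e+01, -2.29290999e-04,
        1.08845255e-02,  1.40155740e-05]), 'position': array([0.15643978, 0.5529085 , 0.30304765]), 'ee_rot': array([-2.22485564e-04,  1.37451320e-01,  9.90508102e-01, -8.86138787e-04]), 'contact_force': array([0.63749634, 0.23816402, 0.20861231]), 'moment': array([ 0.0239327 , -0.00012498,  0.00995174]), 'gripper_force': 0.0, 'width': 0.08559624543227583}
side {'intrinsics': array([[479.16957661,   0.        , 287.82168549],
       [  0.        , 479.16957661, 206.16952346],
       [  0.        ,   0.        ,   1.        ]]), 'R': array([[ 0.99882881,  0.0442432 ,  0.01958442],
       [ 0.04244782, -0.60703171, -0.79354312],
       [-0.02322053,  0.79344504, -0.60819879]]), 't': array([-0.53620534, -0.01118883,  1.44684712])}
top {'intrinsics': array([[524.49731823,   0.        , 274.54889126],
       [  0.        , 524.49731823, 202.87257852],
       [  0.        ,   0.        ,   1.        ]]), 'R': array([[ 2.93540307e-02, -9.99569076e-01,  6.13015730e-05],
       [-9.98957318e-01, -2.93382107e-02, -3.49792172e-02],
       [ 3.49659422e-02,  9.65543361e-04, -9.99388038e-01]]), 't': array([-0.12910939,  0.505858  ,  1.37302806])}
```

View pics/top0.png

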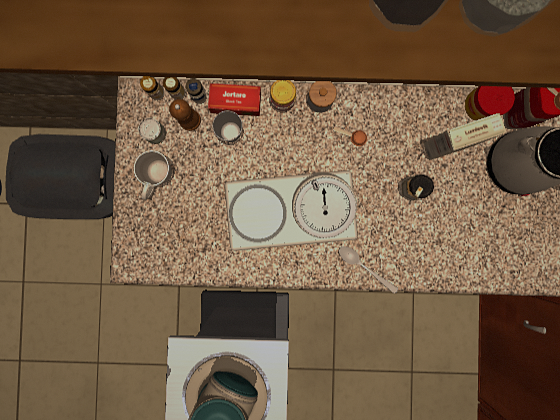

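View pics/side0.png

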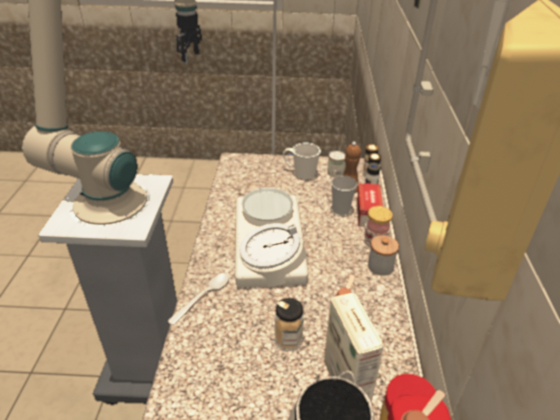

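The top view shows the mug at about (152,170) with its handle towards (148,193). The pan is at (258,213), the dial at (324,208) and the tab at (316,184). The side view agrees.

```bash
cat >> h.py <<'E'
def plane_pt(name,u,v,z):
    c=imaging.calibration(name); K=np.array(c["intrinsics"]);R=np.array(c["R"]);t=np.array(c["t"])
    r=R.T@np.linalg.inv(K)@[u,v,1]; o=-R.T@t; return o+r*(z-o[2])/r[2]
def circ(m,W):
    # extents of a mask as ellipse via contour
    cs,_=cv2.findContours(m.astype(np.uint8),cv2.RETR_EXTERNAL,cv2.CHAIN_APPROX_NONE)
    c=max(cs,key=cv2.contourArea); return cv2.fitEllipse(c),c
E
python3 - <<'E'
from h import *
f=np.load("top.npz");p,d,W=f["p"],f["d"],f["W"]
Z=W[...,2]
# mug
m=np.zeros((420,560),bool); m[140:205,125:182]=Z[140:205,125:182]>0.03
ys,xs=np.nonzero(m); print("mug px",xs.min(),xs.max(),ys.min(),ys.max())
for lo,hi in((.03,.05),(.05,.07),(.07,.083),(.083,.092),(.092,.11)):
    k=m&(Z>lo)&(Z<hi); 
    if k.sum(): q=W[k]; print(lo,k.sum(),q.min(0).round(3),q.max(0).round(3))
# rim circle: least-square of outer contour of high points
k=m&(Z>.085)
cs,_=cv2.findContours(k.astype(np.uint8),cv2.RETR_EXTERNAL,cv2.CHAIN_APPROX_NONE); c=max(cs,key=cv2.contourArea)[:,0]
P=np.array([plane_pt("top",u,v,.095) for u,v in c])[:,:2]
print("rim enclosing",cv2.minEnclosingCircle(P.astype(np.float32)), len(P))
print(np.c_[c,P.round(3)][::4].tolist())
# scale base
b=np.zeros_like(m); b[160:260,215:365]=Z[160:260,215:365]>0.03
cs,_=cv2.findContours(b.astype(np.uint8),cv2.RETR_EXTERNAL,cv2.CHAIN_APPROX_NONE); c=max(cs,key=cv2.contourArea)[:,0]
P=np.array([plane_pt("top",u,v,.046) for u,v in c])[:,:2]
print("base",cv2.minAreaRect(P.astype(np.float32)))
print(Z[205:220,240:280].mean(), Z[190:230:4,324].round(3), Z[208,290:360:5].round(3))
a=cv2.resize(p[160:260,215:365],None,fx=5,fy=5,interpolation=cv2.INTER_CUBIC); 
g=cv2.resize(p[145:205,120:185],None,fx=5,fy=5,interpolation=cv2.INTER_CUBIC)
cv2.imwrite("pics/crop1.png",a[...,::-1]); 
import os
E
```

```text
mug px 128 181 140 203
0.03 182 [0.511 0.156 0.03 ] [0.663 0.232 0.05 ]
0.05 154 [0.508 0.154 0.05 ] [0.66  0.233 0.07 ]
0.07 117 [0.512 0.152 0.07 ] [0.626 0.236 0.083]
0.083 133 [0.519 0.152 0.083] [0.629 0.238 0.092]
0.092 140 [0.541 0.151 0.092] [0.629 0.237 0.103]
rim enclosing ((0.5746585130691528, 0.1985277235507965), 0.05572967231273651) 122
[[148.0, 150.0, 0.628, 0.203], [144.0, 152.0, 0.623, 0.213], [140.0, 154.0, 0.618, 0.223], [136.0, 158.0, 0.608, 0.232], [134.0, 162.0, 0.597, 0.237], [134.0, 166.0, 0.588, 0.236], [134.0, 170.0, 0.578, 0.236], [135.0, 174.0, 0.568, 0.233], [137.0, 178.0, 0.558, 0.228], [141.0, 182.0, 0.548, 0.217], [145.0, 184.0, 0.544, 0.207], [144.0, 188.0, 0.534, 0.209], [142.0, 191.0, 0.526, 0.214], [142.0, 193.0, 0.521, 0.214], [145.0, 192.0, 0.524, 0.207], [146.0, 189.0, 0.531, 0.204], [147.0, 185.0, 0.541, 0.202], [149.0, 185.0, 0.542, 0.197], [153.0, 185.0, 0.542, 0.188], [157.0, 184.0, 0.545, 0.178], [161.0, 182.0, 0.55, 0.168], [165.0, 178.0, 0.56, 0.158], [167.0, 174.0, 0.57, 0.154], [168.0, 170.0, 0.58, 0.152], [168.0, 166.0, 0.59, 0.152], [167.0, 162.0, 0.6, 0.155], [166.0, 158.0, 0.61, 0.158], [162.0, 154.0, 0.619, 0.168], [158.0, 151.0, 0.627, 0.178], [154.0, 150.0, 0.629, 0.188], [150.0, 150.0, 0.628, 0.198]]
base ((0.49291419982910156, -0.15830931067466736), (0.18191765248775482, 0.33299148082733154), 6.833725452423096)
0.07756016117339602 [0.087 0.081 0.084 0.081 0.078 0.073 0.065 0.064 0.057 0.058] [0.049 0.08  0.081 0.069 0.071 0.067 0.068 0.076 0.066 0.065 0.069 0.068
 0.076 0.073]
```

View pics/crop1.png

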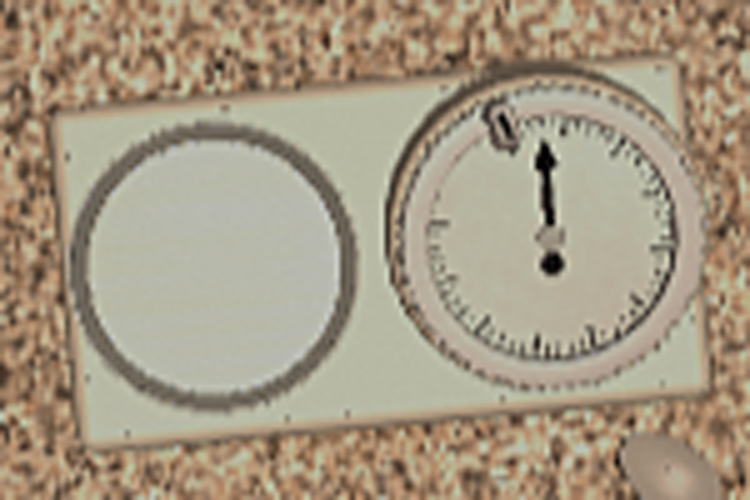

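```bash
cat > fit.py <<'E'
from h import *
from scipy.optimize import least_squares
def fitc(P):
    r=least_squares(lambda a:np.hypot(P[:,0]-a[0],P[:,1]-a[1])-a[2],[*P.mean(0),.07],loss="soft_l1",f_scale=.002).x
    return r
E
python3 - <<'E'
from fit import *
f=np.load("top.npz");p,d,W=f["p"],f["d"],f["W"];Z=W[...,2]
m=np.zeros((420,560),bool); m[146:205,125:176]=Z[146:205,125:176]>0.085
c=max(cv2.findContours(m.astype(np.uint8),cv2.RETR_EXTERNAL,cv2.CHAIN_APPROX_NONE)[0],key=cv2.contourArea)[:,0]
P=np.array([plane_pt("top",u,v,.095) for u,v in c])[:,:2]
r=fitc(P[P[:,0]>.55]); print("mug axis",r)
q=np.zeros_like(m); q[178:205,130:170]=Z[178:205,130:170]>.03
H=W[q]; dd=H[:,:2]-r[:2]; k=np.hypot(*dd.T)>.052; k&=dd[:,0]<0
H=H[k];mm=H[:,:2].mean(0)-r[:2]; print("handle",k.sum(),mm,np.arctan2(mm[1],mm[0]),H[:,2].min(),H[:,2].max(),np.hypot(*dd[k].T).max())
v,u=np.nonzero(q); v,u=v[k],u[k]
hp=np.array([plane_pt("top",a,b,.07)[:2] for a,b in zip(u,v)]);print(hp.mean(0)-r[:2],hp.min(0),hp.max(0))
# pan: dark rim
g=cv2.cvtColor(p,cv2.COLOR_RGB2HSV)
roi=np.zeros_like(m); roi[180:246,227:290]=1
dk=roi&(g[...,2]<150); 
c=max(cv2.findContours(dk.astype(np.uint8),cv2.RETR_EXTERNAL,cv2.CHAIN_APPROX_NONE)[0],key=cv2.contourArea)[:,0]
P=np.array([plane_pt("top",a,b,.077) for a,b in c])[:,:2]; print("pan",fitc(P),np.median(Z[200:225,245:270]))
# dial plane
roi=np.zeros_like(m); roi[180:235,298:352]=1
Q=W[roi&(Z>.05)&(Z<.11)]; A=np.c_[Q[:,:2],np.ones(len(Q))]
s=np.linalg.lstsq(A,Q[:,2],rcond=None)[0]
for _ in range(5):
    k=abs(A@s-Q[:,2])<.006; s=np.linalg.lstsq(A[k],Q[k,2],rcond=None)[0]
print("plane",s,k.sum())
E
```

```text
mug axis [0.58535144 0.19414551 0.04308698]
handle 92 [-0.06644335 -0.00342662] -3.0900662888672605 0.0303311106006275 1.389890247369637 0.33367621817273524
[-0.06327909  0.01567432] [0.49695029 0.16172671] [0.53757306 0.24548515]
pan [ 0.48085624 -0.07171982  0.07099751] 0.06905348553514792
plane [ 0.20578233  0.02641107 -0.0277409 ] 1942
```

Request:
{"op": "servo_tool", "data": {"moves": [{"dp": [-0.148, -0.077, 0.01], "delta_rot": [0, 0, 0], "fingers": 1}, {"dp": [-0.148, -0.077, 0.01], "delta_rot": [0, 0, 0], "fingers": 1}, {"dp": [-0.148, -0.077, 0.01], "delta_rot": [0, 0, 0], "fingers": 1}, {"dp": [-0.148, -0.077, 0.01], "delta_rot": [0, 0, 0], "fingers": 1}, {"dp": [-0.148, -0.077, 0.01], "delta_rot": [0, 0, 0], "fingers": 1}]}}

```text
clock: 0.6
position: [0.2786, 0.4378, 0.2934]
ee_rot: [-0.0, 0.137, 0.991, -0.0]
contact_force: [0.5, 0.3, -0.0]
width: 0.0852
gripper_force: 0.0
```

Request:
{"op": "servo_tool", "data": {"moves": [{"dp": [-0.148, -0.077, 0.01], "delta_rot": [0, 0, 0], "fingers": 1}, {"dp": [-0.148, -0.077, 0.01], "delta_rot": [0, 0, 0], "fingers": 1}, {"dp": [-0.148, -0.077, 0.01], "delta_rot": [0, 0, 0], "fingers": 1}, {"dp": [-0.148, -0.077, 0.01], "delta_rot": [0, 0, 0], "fingers": 1}, {"dp": [-0.148, -0.077, 0.01], "delta_rot": [0, 0, 0], "fingers": 1}]}}

```text
clock: 1.1
position: [0.4001, 0.3233, 0.2835]
ee_rot: [-0.0, 0.137, 0.991, -0.0]
contact_force: [0.1, 0.3, 0.4]
width: 0.0853
gripper_force: 0.0
```

Request:
{"op": "servo_tool", "data": {"moves": [{"dp": [-0.148, -0.077, 0.01], "delta_rot": [0, 0, 0], "fingers": 1}, {"dp": [-0.148, -0.077, 0.01], "delta_rot": [0, 0, 0], "fingers": 1}, {"dp": [-0.148, -0.077, 0.01], "delta_rot": [0, 0, 0], "fingers": 1}, {"dp": [-0.148, -0.077, 0.01], "delta_rot": [0, 0, 0], "fingers": 1}, {"dp": [-0.148, -0.077, 0.01], "delta_rot": [0, 0, 0], "fingers": 1}]}}

```text
clock: 1.6
position: [0.5216, 0.209, 0.2734]
ee_rot: [-0.0, 0.138, 0.99, -0.0]
contact_force: [-0.1, 0.4, 0.9]
width: 0.0856
gripper_force: 0.0
```

```bash
cat >> h.py <<'E'
def wproj(X,s):
    c=imaging.calibration("wrist");K=np.array(c["intrinsics"]);T=np.array(c["hand_eye"])
    Xt=rot(s).inv().apply(np.array(X)-s["position"]); x=T[:3,:3].T@(Xt-T[:3,3])
    th=np.arctan2(np.hypot(x[0],x[1]),x[2]); a=np.arctan2(x[1],x[0])
    return np.array([K[0,2]+K[0,0]*th*np.cos(a),K[1,2]+K[1,1]*th*np.sin(a)])
def wray(u,v,s):
    c=imaging.calibration("wrist");K=np.array(c["intrinsics"]);T=np.array(c["hand_eye"])
    a=(u-K[0,2])/K[0,0];b=(v-K[1,2])/K[1,1];th=np.hypot(a,b)+1e-12
    r=np.array([a/th*np.sin(th),b/th*np.sin(th),np.cos(th)])
    R=rot(s); return s["position"]+R.apply(T[:3,3]), R.apply(T[:3,:3]@r)
def wpt(u,v,z,s):
    o,r=wray(u,v,s); return o+r*(z-o[2])/r[2]
E
python3 - <<'E'
from h import *
s=readout.get_state(); print(s["clock"],s["position"],s["ee_rot"],s["qpos"].round(2)); p,d=imaging.get_image("wrist"); print(imaging.calibration("wrist"))
q=p[...,::-1].copy()
for X in ([.585,.194,.095],[.522,.21,.087],[.506,.214,.06]):
    u=wproj(X,s);print(u);cv2.circle(q,tuple(int(a) for a in u),2,(0,0,255),-1)
cv2.imwrite("pics/w1.png",q)
E
```

```text
1.6 [0.52156381 0.20897675 0.27338868] [-4.20274923e-04  1.37552594e-01  9.90494372e-01 -8.10487468e-05] [ 0.26  0.28  1.58  0.    1.28 -1.04]
{'intrinsics': array([[325.1922621 ,   0.        , 280.67139646],
       [  0.        , 325.1922621 , 212.88633487],
       [  0.        ,   0.        ,   1.        ]]), 'hand_eye': array([[ 9.16555373e-04, -9.61555327e-01, -2.74609748e-01,
         7.08158836e-02],
       [ 9.99999580e-01,  8.89553796e-04,  2.22860975e-04,
        -1.73027399e-03],
       [ 2.99869862e-05, -2.74609837e-01,  9.61555738e-01,
        -7.09240663e-02],
       [ 0.00000000e+00,  0.00000000e+00,  0.00000000e+00,
         1.00000000e+00]])}
[285.91016893 284.92309315]
[284.11581842 210.10433406]
[283.30278396 184.17255582]
```

View pics/w1.png

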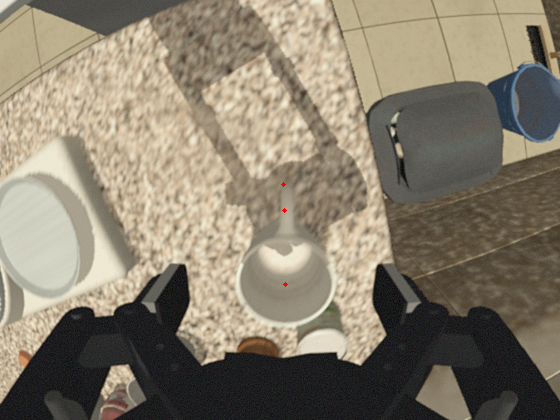

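The handle lies along tool x at about (287,190–235), and the mug rim centre is at (287,283), where I predicted it.

Request:
{"op": "servo_tool", "data": {"moves": [{"dp": [0, 0.008, 0.15], "delta_rot": [0, 0, 0], "fingers": 1}, {"dp": [0, 0, 0.16], "delta_rot": [0, 0, 0], "fingers": 1}, {"dp": [0, 0, 0.16], "delta_rot": [0, 0, 0], "fingers": 1}, {"dp": [0, 0, 0.16], "delta_rot": [0, 0, 0], "fingers": 1}, {"dp": [0, 0, 0.16], "delta_rot": [0, 0, 0], "fingers": 1}]}}

```text
clock: 2.15
position: [0.5209, 0.2117, 0.1145]
ee_rot: [-0.0, 0.138, 0.991, -0.0]
contact_force: [0.7, -1.2, -0.0]
width: 0.085
gripper_force: 0.0
```

Request:
{"op": "servo_tool", "data": {"moves": [{"dp": [0, 0, 0], "delta_rot": [0, 0, 0], "fingers": 0.5}, {"dp": [0, 0, 0], "delta_rot": [0, 0, 0], "fingers": 0}, {"dp": [0, 0, 0], "delta_rot": [0, 0, 0], "fingers": 0}, {"dp": [0, 0, 0], "delta_rot": [0, 0, 0], "fingers": 0}, {"dp": [0, 0, 0], "delta_rot": [0, 0, 0], "fingers": 0}], "force": 100}}

```text
clock: 2.65
position: [0.522, 0.2121, 0.1177]
ee_rot: [0.001, 0.137, 0.991, 0.001]
contact_force: [-0.5, -0.1, 4.0]
width: 0.0159
gripper_force: 95.3
```

Request:
{"op": "servo_tool", "data": {"moves": [{"dp": [0, 0, 0], "delta_rot": [0, 0, 0], "fingers": 0}, {"dp": [0, 0, 0], "delta_rot": [0, 0, 0], "fingers": 0}, {"dp": [0, 0, 0], "delta_rot": [0, 0, 0], "fingers": 0}]}}

```text
clock: 2.95
position: [0.5219, 0.2121, 0.1176]
ee_rot: [0.001, 0.137, 0.991, 0.001]
contact_force: [-2.1, 1.8, 6.7]
width: 0.0164
gripper_force: 95.3
```

Request:
{"op": "servo_tool", "data": {"moves": [{"dp": [0, 0, -0.05], "delta_rot": [0, 0, 0], "fingers": 0}, {"dp": [0, 0, -0.1], "delta_rot": [0, 0, 0], "fingers": 0}, {"dp": [0, 0, -0.1], "delta_rot": [0, 0, 0], "fingers": 0}, {"dp": [0, 0, -0.1], "delta_rot": [0, 0, 0], "fingers": 0}, {"dp": [0, 0, -0.1], "delta_rot": [0, 0, 0], "fingers": 0}]}}

```text
clock: 3.45
position: [0.5206, 0.2114, 0.2066]
ee_rot: [-0.001, 0.138, 0.99, -0.0]
contact_force: [1.4, 0.2, -3.5]
width: 0.0158
gripper_force: 95.7
```

Request:
{"op": "servo_tool", "data": {"moves": [{"dp": [0, 0, -0.1], "delta_rot": [0, 0, 0], "fingers": 0}, {"dp": [0, 0, -0.1], "delta_rot": [0, 0, 0], "fingers": 0}, {"dp": [0, 0, -0.05], "delta_rot": [0, 0, 0], "fingers": 0}, {"dp": [0, 0, 0], "delta_rot": [0, 0, 0], "fingers": 0}, {"dp": [0, 0, 0], "delta_rot": [0, 0, 0], "fingers": 0}]}}

```text
clock: 3.95
position: [0.5207, 0.2114, 0.2552]
ee_rot: [-0.001, 0.137, 0.991, -0.0]
contact_force: [0.2, -0.7, -4.6]
width: 0.0158
gripper_force: 95.7
```

Run:
```python
from h import *
s=readout.get_state(); print(s["clock"],s["position"],s["ee_rot"],s["contact_force"],s["moment"],s["qpos"].round(2))
p,d=imaging.get_image("wrist"); a=p[...,::-1]
p2,d2=imaging.get_image("side"); 
b=cv2.resize(p2[90:220,230:360,::-1],(420,420),interpolation=cv2.INTER_CUBIC)
c=np.hstack([a[:,180:400],b,]); cv2.imwrite("pics/w2.png",c)
```

```text
3.95 [0.52071317 0.21144456 0.2551888 ] [-7.63391227e-04  1.37491720e-01  9.90502576e-01 -3.01287946e-04] [ 0.1609022  -0.73412803 -4.57372785] [ 0.0498974   0.19024866 -0.04724796] [ 0.26  0.29  1.61  0.    1.24 -1.03]
```

View pics/w2.png

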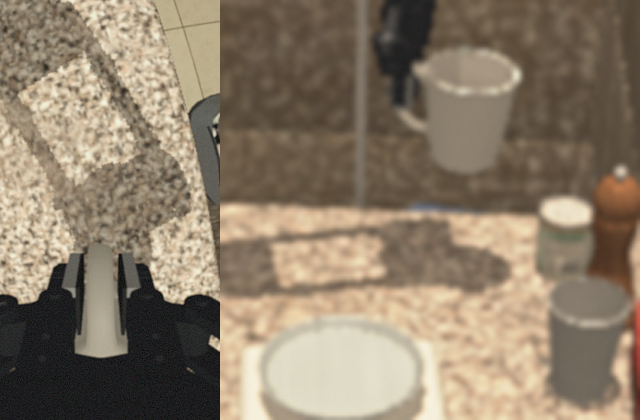

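```bash
cat > tilt.py <<'E'
from h import *
def sil(W,ctr,z0,r=0.06):
    q=np.hypot(W[...,0]-ctr[0],W[...,1]-ctr[1])<r
    q&=(W[...,2]>z0-.02)&(W[...,2]<z0+.12)
    return q
def tilt(im,ctr,z0):
    p,d,W=cloud("side",im); q=sil(W,ctr,z0); v,u=np.nonzero(q)
    rows=[r for r in range(v.min(),v.max()+1)]
    out=[]
    for r in rows:
        k=u[v==r]
        if len(k): out.append((r,k.min(),k.max()))
    return np.array(out)
def vert(ctr,z):
    c=imaging.calibration("side");K=np.array(c["intrinsics"])
    x=np.array(c["R"])@np.array([*ctr,z])+c["t"];x=K@x;return x[:2]/x[2]
E
python3 - <<'E'
from tilt import *
f=np.load("side.npz"); print(tilt((f["p"],f["d"]),(.585,.194),0)[::2].tolist()); print(vert((.585,.194),0),vert((.585,.194),.095))
im=imaging.get_image("side"); np.savez("side2",p=im[0],d=im[1])
print(tilt(im,(.585,.194),.139)[::2].tolist()); print(vert((.585,.194),.139),vert((.585,.194),.234))
E
```

```text
[[143, 302, 308], [145, 296, 314], [147, 293, 317], [149, 289, 319], [151, 290, 319], [153, 292, 319], [155, 293, 318], [157, 293, 318], [159, 293, 318], [161, 293, 317], [163, 288, 317], [165, 289, 316], [167, 292, 316], [169, 290, 320], [171, 289, 320], [173, 287, 322], [175, 287, 322], [177, 288, 322], [179, 289, 321], [181, 291, 320], [183, 295, 317], [185, 299, 310]]
[304.93708505 174.73562182] [306.16658527 149.92924838]
[[98, 294, 294], [100, 292, 294], [102, 291, 293], [104, 289, 292], [106, 289, 312], [108, 289, 317], [110, 289, 320], [112, 289, 320], [114, 289, 321], [116, 289, 321], [118, 289, 320], [120, 290, 320], [122, 288, 319], [124, 293, 319], [126, 293, 318], [128, 289, 318], [130, 290, 317], [132, 295, 317], [134, 294, 316], [136, 294, 315], [138, 295, 315], [140, 296, 314], [142, 299, 312]]
[306.76807558 137.79359112] [308.14273326 110.05852344]
```

Request:
{"op": "servo_tool", "data": {"moves": [{"dp": [0.015, -0.08, 0], "delta_rot": [0, -0.1, 0], "fingers": 0}, {"dp": [0.015, -0.14, 0], "delta_rot": [0, -0.1, 0], "fingers": 0}, {"dp": [0.015, -0.14, 0], "delta_rot": [0, -0.1, 0], "fingers": 0}, {"dp": [0.015, -0.14, 0], "delta_rot": [0, -0.1, 0], "fingers": 0}, {"dp": [0.015, -0.14, 0], "delta_rot": [0, -0.1, 0], "fingers": 0}], "force": 120}}

```text
clock: 4.6
position: [0.4711, 0.0917, 0.2547]
ee_rot: [0.024, 0.137, 0.99, -0.004]
contact_force: [0.6, -0.9, -3.3]
width: 0.0157
gripper_force: 114.6
```

Request:
{"op": "servo_tool", "data": {"moves": [{"dp": [0.015, -0.14, 0], "delta_rot": [0, 0, 0], "fingers": 0}, {"dp": [0.015, -0.14, 0], "delta_rot": [0, 0, 0], "fingers": 0}, {"dp": [0.015, -0.14, 0], "delta_rot": [0, 0, 0], "fingers": 0}, {"dp": [0.015, -0.14, 0], "delta_rot": [0, 0, 0], "fingers": 0}, {"dp": [0.015, -0.14, 0], "delta_rot": [0, 0, 0], "fingers": 0}]}}

```text
clock: 5.1
position: [0.4185, -0.0389, 0.2542]
ee_rot: [0.024, 0.137, 0.99, -0.003]
contact_force: [-0.4, -0.6, -3.9]
width: 0.0157
gripper_force: 114.6
```

Request:
{"op": "servo_tool", "data": {"moves": [{"dp": [0, -0.07, 0], "delta_rot": [0, 0, 0], "fingers": 0}, {"dp": [0, 0, 0], "delta_rot": [0, 0, 0], "fingers": 0}, {"dp": [0, 0, 0], "delta_rot": [0, 0, 0], "fingers": 0}]}}

```text
clock: 5.4
position: [0.4155, -0.0515, 0.2544]
ee_rot: [0.024, 0.138, 0.99, -0.003]
contact_force: [-0.2, -0.1, -3.9]
width: 0.016
gripper_force: 114.8
```

Run:
```python
from tilt import *
s=readout.get_state(); R=rot(s); print(s["clock"],s["position"],R.as_matrix().round(3).tolist(),s["contact_force"],s["qpos"].round(2))
im=imaging.get_image("side"); np.savez("side3",p=im[0],d=im[1]); t=imaging.get_image("top"); np.savez("top3",p=t[0],d=t[1])
c=(.481,-.072)
L=tilt(im,c,.137); print(L[::2].tolist()); print(vert(c,.137),vert(c,.232))
u0,v0=[int(a) for a in vert(c,.17)]
a=cv2.resize(im[0][v0-50:v0+50,u0-50:u0+50,::-1],(400,400),interpolation=cv2.INTER_CUBIC)
b=cv2.resize(t[0][165:265,200:300,::-1],(400,400),interpolation=cv2.INTER_CUBIC);print(u0,v0)
cv2.imwrite("pics/m3.png",np.hstack([a,b]))
```

```text
5.4 [ 0.41547066 -0.05145725  0.25441868] [[-0.961, 0.273, 0.047], [0.273, 0.962, -0.013], [-0.049, 0.001, -0.999]] [-0.18539229 -0.08263335 -3.92887023] [-0.29  0.05  1.92  0.    1.12 -1.59]
[[140, 250, 250], [142, 247, 250], [144, 247, 249], [146, 246, 249], [148, 244, 276], [150, 244, 279], [152, 244, 281], [154, 244, 282], [156, 244, 282], [158, 245, 282], [160, 245, 282], [162, 245, 282], [164, 245, 281], [166, 245, 281], [168, 245, 281], [170, 252, 281], [172, 246, 280], [174, 247, 280], [176, 251, 280], [178, 253, 279], [180, 254, 279], [182, 254, 278], [184, 255, 278], [186, 255, 277], [188, 257, 275], [190, 261, 272]]
[267.00416374 185.533489  ] [266.75259045 155.37844895]
266 175
```

View pics/m3.png

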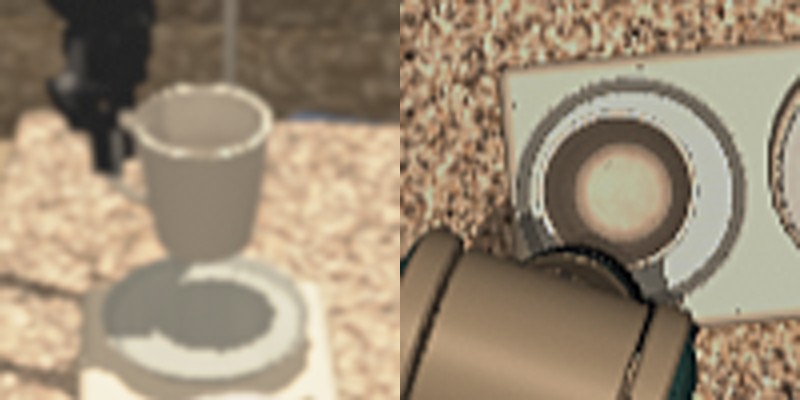

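Run:
```python
from fit import *
c=imaging.calibration("top");K=np.array(c["intrinsics"]);R=np.array(c["R"]);t=np.array(c["t"])
def pr(X): x=K@(R@np.array(X)+t);return x[:2]/x[2]
f=np.load("top3.npz");p=f["p"]; 
g=cv2.GaussianBlur(cv2.cvtColor(p,cv2.COLOR_RGB2GRAY),(0,0),1).astype(float)
from scipy.ndimage import map_coordinates as mc
def edges(g,cx,cy,r0,r1,angs,sign):
    rr=np.arange(r0,r1,.2);o=[]
    for a in angs:
        l=mc(g,[cy+rr*np.sin(a),cx+rr*np.cos(a)],order=1); G=np.gradient(l)*sign
        o.append((cx+rr[G.argmax()]*np.cos(a),cy+rr[G.argmax()]*np.sin(a)))
    return np.array(o)
def run(g,cx,cy,zr,angs):
    rim=edges(g,cx,cy,15,22,angs,-1)   # bright rim -> darker outside? 
    rim2=edges(g,cx,cy,15,22,angs,1)
    fl=edges(g,cx,cy,6,15,np.linspace(0,6.28,60),-1)
    for n,e in(("rim-",rim),("rim+",rim2),("floor",fl)):
        r=least_squares(lambda a:np.hypot(e[:,0]-a[0],e[:,1]-a[1])-a[2],[cx,cy,15],loss="soft_l1",f_scale=.3); print(n,r.x.round(2),round(r.cost,2))
A=np.radians(np.arange(150,395,5))
run(g,255,212.5,.232,A)
for z in(.137,.142,.232): print(z,pr([.481,-.0705,z]))
g0=cv2.GaussianBlur(cv2.cvtColor(np.load("top.npz")["p"],cv2.COLOR_RGB2GRAY),(0,0),1).astype(float)
run(g0,151.5,168,.095,A)
for z in(0,.005,.095): print(z,pr([.5854,.1941,z]))
```

```text
rim- [252.08 215.16  18.8 ] 23.72
rim+ [253.97 212.24  18.37] 1.02
floor [255.44 212.91  11.66] 2.16
0.137 [255.91439069 212.34877712]
0.142 [255.83989971 212.31321196]
0.232 [254.38912224 211.62054921]
rim- [150.37 166.81  18.28] 9.48
rim+ [153.34 170.39  19.12] 10.32
floor [155.66 169.74   9.95] 17.42
0 [159.41114012 171.02448447]
0.005 [158.99695359 170.84382789]
0.095 [150.99658776 167.3542921 ]
```

Interior floor and rim centres in the top view, (255.4,212.9) and (254.0,212.2), differ just as they should for an upright mug. It is centred over the pan to about 2 mm. Lowering now.

Request:
{"op": "servo_tool", "data": {"moves": [{"dp": [0.002, -0.002, 0.05], "delta_rot": [0, 0, 0], "fingers": 0}, {"dp": [0.002, -0.002, 0.07], "delta_rot": [0, 0, 0], "fingers": 0}, {"dp": [0.002, -0.002, 0.07], "delta_rot": [0, 0, 0], "fingers": 0}, {"dp": [0.002, -0.002, 0.07], "delta_rot": [0, 0, 0], "fingers": 0}, {"dp": [0, 0, 0.03], "delta_rot": [0, 0, 0], "fingers": 0}]}}

```text
clock: 6.0
position: [0.4156, -0.0526, 0.195]
ee_rot: [0.023, 0.137, 0.99, -0.003]
contact_force: [-1.6, 0.2, -3.9]
width: 0.0155
gripper_force: 114.9
```

Request:
{"op": "servo_tool", "data": {"moves": [{"dp": [0, 0, 0.01], "delta_rot": [0, 0, 0], "fingers": 0}, {"dp": [0, 0, 0.01], "delta_rot": [0, 0, 0], "fingers": 0}, {"dp": [0, 0, 0.0], "delta_rot": [0, 0, 0], "fingers": 0}]}}

```text
clock: 6.3
position: [0.417, -0.0534, 0.193]
ee_rot: [0.025, 0.137, 0.99, -0.003]
contact_force: [-0.3, 0.1, -3.2]
width: 0.0159
gripper_force: 114.9
```

Request:
{"op": "servo_tool", "data": {"moves": [{"dp": [0, 0, 0.01], "delta_rot": [0, 0, 0], "fingers": 0}, {"dp": [0, 0, 0], "delta_rot": [0, 0, 0], "fingers": 0}, {"dp": [0, 0, 0.0], "delta_rot": [0, 0, 0], "fingers": 0}]}}

```text
clock: 6.6
position: [0.4169, -0.0535, 0.191]
ee_rot: [0.025, 0.137, 0.99, -0.003]
contact_force: [0.1, -0.7, -3.1]
width: 0.0152
gripper_force: 114.9
```

Request:
{"op": "servo_tool", "data": {"moves": [{"dp": [0, 0, 0.01], "delta_rot": [0, 0, 0], "fingers": 0}, {"dp": [0, 0, 0.01], "delta_rot": [0, 0, 0], "fingers": 0}, {"dp": [0, 0, 0.0], "delta_rot": [0, 0, 0], "fingers": 0}]}}

```text
clock: 6.9
position: [0.4168, -0.0535, 0.1865]
ee_rot: [0.024, 0.137, 0.99, -0.003]
contact_force: [0.5, -0.3, -3.0]
width: 0.0153
gripper_force: 114.9
```

Request:
{"op": "servo_tool", "data": {"moves": [{"dp": [0, 0, 0.01], "delta_rot": [0, 0, 0], "fingers": 0}, {"dp": [0, 0, 0], "delta_rot": [0, 0, 0], "fingers": 0}, {"dp": [0, 0, 0.0], "delta_rot": [0, 0, 0], "fingers": 0}]}}

```text
clock: 7.2
position: [0.4172, -0.0536, 0.1848]
ee_rot: [0.025, 0.137, 0.99, -0.003]
contact_force: [1.1, -0.0, -3.3]
width: 0.0158
gripper_force: 114.9
```

Request:
{"op": "servo_tool", "data": {"moves": [{"dp": [0, 0, 0.01], "delta_rot": [0, 0, 0], "fingers": 0}, {"dp": [0, 0, 0], "delta_rot": [0, 0, 0], "fingers": 0}, {"dp": [0, 0, 0.0], "delta_rot": [0, 0, 0], "fingers": 0}]}}

```text
clock: 7.5
position: [0.4172, -0.0536, 0.1829]
ee_rot: [0.025, 0.137, 0.99, -0.003]
contact_force: [0.3, -0.4, -1.8]
width: 0.0157
gripper_force: 115.1
```

Request:
{"op": "servo_tool", "data": {"moves": [{"dp": [0, 0, 0.01], "delta_rot": [0, 0, 0], "fingers": 0}, {"dp": [0, 0, 0], "delta_rot": [0, 0, 0], "fingers": 0}, {"dp": [0, 0, 0.0], "delta_rot": [0, 0, 0], "fingers": 0}]}}

```text
clock: 7.8
position: [0.4172, -0.0536, 0.1809]
ee_rot: [0.025, 0.137, 0.99, -0.003]
contact_force: [-0.4, 0.8, -0.1]
width: 0.0157
gripper_force: 115.4
```

Request:
{"op": "servo_tool", "data": {"moves": [{"dp": [0, 0, 0.005], "delta_rot": [0, 0, 0], "fingers": 0}, {"dp": [0, 0, 0], "delta_rot": [0, 0, 0], "fingers": 0}, {"dp": [0, 0, 0.0], "delta_rot": [0, 0, 0], "fingers": 0}]}}

```text
clock: 8.1
position: [0.4173, -0.0536, 0.1799]
ee_rot: [0.025, 0.137, 0.99, -0.003]
contact_force: [-2.2, 0.6, 1.5]
width: 0.0159
gripper_force: 115.5
```

Run:
```python
from h import *
s=readout.get_state(); print(s["position"],s["contact_force"],s["moment"])
t=imaging.get_image("top")
i2=imaging.get_image("side")
b=cv2.resize(t[0][160:250,225:365,::-1],(700,450),interpolation=cv2.INTER_CUBIC)
cv2.imwrite("pics/t4.png",b)
```

```text
[ 0.41727633 -0.0536275   0.17986454] [-2.24031067  0.61465746  1.50179167] [ 0.09594487  0.37021713 -0.0076316 ]
```

View pics/t4.png

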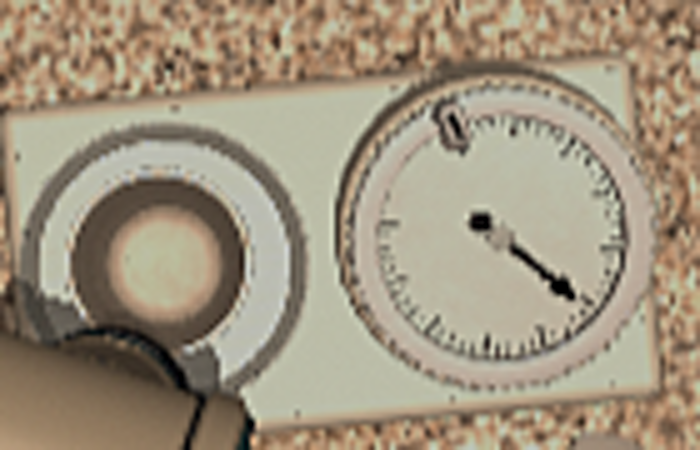

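Request:
{"op": "servo_tool", "data": {"moves": [{"dp": [0, 0, 0], "delta_rot": [0, 0, 0], "fingers": 0.25}, {"dp": [0, 0, 0], "delta_rot": [0, 0, 0], "fingers": 0.4}, {"dp": [0, 0, 0], "delta_rot": [0, 0, 0], "fingers": 0.6}, {"dp": [0, 0, 0], "delta_rot": [0, 0, 0], "fingers": 0.6}, {"dp": [0, 0, 0], "delta_rot": [0, 0, 0], "fingers": 0.6}], "force": 20}}

```text
clock: 8.7
position: [0.4175, -0.0537, 0.1799]
ee_rot: [0.025, 0.137, 0.99, -0.003]
contact_force: [-0.4, 0.1, 0.9]
width: 0.0513
gripper_force: 0.0
```

Request:
{"op": "servo_tool", "data": {"moves": [{"dp": [0, 0, -0.05], "delta_rot": [0, 0, 0], "fingers": 0.6}, {"dp": [0, 0, -0.1], "delta_rot": [0, 0, 0], "fingers": 0.6}, {"dp": [0, 0, -0.15], "delta_rot": [0, 0, 0], "fingers": 0.6}, {"dp": [0, 0, -0.15], "delta_rot": [0, 0, 0], "fingers": 0.6}, {"dp": [0, 0, -0.15], "delta_rot": [0, 0, 0], "fingers": 0.6}]}}

```text
clock: 9.2
position: [0.4113, -0.0519, 0.3016]
ee_rot: [0.025, 0.137, 0.99, -0.003]
contact_force: [0.0, 0.0, -0.2]
width: 0.051
gripper_force: 0.0
```

Request:
{"op": "servo_tool", "data": {"moves": [{"dp": [0.15, 0, 0], "delta_rot": [0, 0.1, 0], "fingers": 0.3}, {"dp": [0.15, 0, 0], "delta_rot": [0, 0.1, 0], "fingers": 0}, {"dp": [0.15, 0, 0], "delta_rot": [0, 0.1, 0], "fingers": 0}, {"dp": [0, 0, 0], "delta_rot": [0, 0.1, 0], "fingers": 0}, {"dp": [0, 0, 0], "delta_rot": [0, 0.1, 0], "fingers": 0}]}}

```text
clock: 9.7
position: [0.325, -0.0275, 0.297]
ee_rot: [0.001, 0.137, 0.991, -0.0]
contact_force: [0.7, -0.4, -0.2]
width: 0.0
gripper_force: 0.0
```

Run:
```python
from h import *
s=readout.get_state(); print(s["clock"],s["position"],s["ee_rot"],s["contact_force"],s["qpos"].round(2))
t=imaging.get_image("top");np.savez("top5",p=t[0],d=t[1])
b=cv2.resize(t[0][160:250,225:365,::-1],(700,450),interpolation=cv2.INTER_CUBIC)
cv2.imwrite("pics/t5.png",b)
```

```text
9.7 [ 0.32500937 -0.02748889  0.29695521] [ 1.09634520e-03  1.37428320e-01  9.90511099e-01 -1.35077663e-04] [ 0.6597233  -0.35970817 -0.18952916] [-0.3  -0.11  1.96  0.    1.29 -1.59]
```

View pics/t5.png

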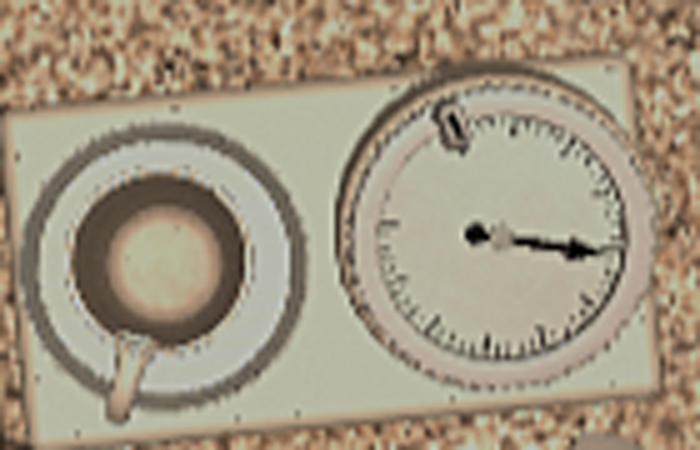

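```bash
cat > dial.py <<'E'
from h import *
YAW=.12; TL=.21
ex=np.array([np.cos(YAW)*np.cos(TL),np.sin(YAW)*np.cos(TL),np.sin(TL)])
ez=np.array([-np.cos(YAW)*np.sin(TL),-np.sin(YAW)*np.sin(TL),np.cos(TL)])
ey=np.cross(ez,ex)
def hit(o,r,C): return o+r*(ez@(C-o))/(ez@r)
def topray(u,v):
    c=imaging.calibration("top");K=np.array(c["intrinsics"]);R=np.array(c["R"]);t=np.array(c["t"])
    return -R.T@t, R.T@np.linalg.inv(K)@[u,v,1]
def loc(P,C): q=P-C; return q@ex,q@ey,q@ez   # angle cw = -atan2(y,x)
def go(s,pos,R):  # R target matrix
    R0=rot(s); w=(R0.inv()*Ro.from_matrix(R)).as_rotvec()
    return w/.1, (R.T@(np.array(pos)-s["position"]))/.2
E
python3 - <<'E'
from dial import *
from fit import fitc
f=np.load("top5.npz");p,d=f["p"],f["d"]
_,_,W=cloud("top",(p,d));Z=W[...,2]
roi=np.zeros(Z.shape,bool); roi[190:228,305:345]=1
Q=W[roi&(Z>.05)&(Z<.10)]; h=np.median(Q@ez); print("window plane h",h,(Q@ez).std())
def pl(P,off=0): return P # 
C0=ez*(h+.002)
# hub
o,r=topray(325,207.4); C=hit(o,r,C0-.005*ez)+.005*ez; print("hub C",C, "in scale", C-[.4929,-.1583,0])
# ring outer from the gray edge: base/white vs shadow; needle black pixels
g=p.max(-1).astype(int)
k=np.zeros(Z.shape,bool);k[185:240,300:350]=g[185:240,300:350]<70
v,u=np.nonzero(k)
P=np.array([loc(hit(*topray(a,b),C0-.005*ez),C) for a,b in zip(u,v)])
R=np.hypot(P[:,0],P[:,1]); n=R<.046
print(n.sum()); q=P[n][:,:2]; m=q.mean(0); _,_,vt=np.linalg.svd(q-m); print("needle dir",vt[0],m,"cw angle",np.degrees(-np.arctan2(*vt[0][::-1])))
# tab pixels
kk=np.zeros(Z.shape,bool);kk[178:195,308:322]=g[178:195,308:322]<120
v,u=np.nonzero(kk); 
P=np.array([loc(hit(*topray(a,b),C0+.012*ez),C) for a,b in zip(u,v)]); P=P[np.hypot(P[:,0],P[:,1])<.085]; print("tab",P.mean(0),np.degrees(-np.arctan2(P[:,1].mean(),P[:,0].mean())),len(P))
E
```

```text
window plane h -0.03023416453858674 0.003298295487949067
hub C [ 0.4987137  -0.24208807  0.0704872 ] in scale [ 0.0058137  -0.08378807  0.0704872 ]
37
needle dir [0.2565861  0.96652138] [-0.00365275 -0.01443388] cw angle -75.13241069443245
tab [0.06304494 0.02310008 0.012     ] -20.123167048990606 40
```

```bash
cat >> dial.py <<'E'
C=np.array([.4987,-.2421,.0705])
def pose(acw,h,rad=.0665):  # acw in deg; h of TCP above ring plane
    a=np.radians(acw); r=np.cos(a)*ex-np.sin(a)*ey
    return C+rad*r+h*ez, np.column_stack([-r,np.cross(-ez,-r),-ez])
E
python3 - <<'E'
from dial import *
s=readout.get_state()
w,dp=go(s,*pose(-20,.15)); print(w.round(2),dp.round(3), pose(-20,.15)[0])
E
```

```text
[-0.06 -2.13 -7.42] [-0.382 -1.26   0.509] [ 0.52561031 -0.21594608  0.2302312 ]
```

Request:
{"op": "servo_tool", "data": {"moves": [{"dp": [0, 0, 0], "delta_rot": [-0.01, -0.27, -0.93], "fingers": 0}, {"dp": [0, 0, 0], "delta_rot": [-0.01, -0.27, -0.93], "fingers": 0}, {"dp": [0, 0, 0], "delta_rot": [-0.01, -0.27, -0.93], "fingers": 0.3}, {"dp": [0, 0, 0], "delta_rot": [-0.01, -0.27, -0.93], "fingers": 0.5}, {"dp": [0, 0, 0], "delta_rot": [-0.01, -0.27, -0.93], "fingers": 0.5}]}}

```text
clock: 10.25
position: [0.3263, -0.0279, 0.2965]
ee_rot: [0.067, -0.097, 0.993, -0.007]
contact_force: [1.0, 0.3, 0.2]
width: 0.0424
gripper_force: 0.0
```

Request:
{"op": "servo_tool", "data": {"moves": [{"dp": [0, 0, 0], "delta_rot": [-0.01, -0.27, -0.93], "fingers": 0.5}, {"dp": [0, 0, 0], "delta_rot": [-0.01, -0.27, -0.93], "fingers": 0.5}, {"dp": [0, 0, 0], "delta_rot": [-0.01, -0.27, -0.93], "fingers": 0.5}, {"dp": [-0.05, -0.16, 0], "delta_rot": [0, 0, 0], "fingers": 0.5}, {"dp": [-0.05, -0.16, 0], "delta_rot": [0, 0, 0], "fingers": 0.5}]}}

```text
clock: 10.75
position: [0.3722, -0.0765, 0.305]
ee_rot: [0.105, -0.232, 0.967, -0.011]
contact_force: [0.3, 0.2, 1.2]
width: 0.0426
gripper_force: 0.0
```

Request:
{"op": "servo_tool", "data": {"moves": [{"dp": [-0.05, -0.16, 0.05], "delta_rot": [0, 0, 0], "fingers": 0.5}, {"dp": [-0.05, -0.16, 0.05], "delta_rot": [0, 0, 0], "fingers": 0.5}, {"dp": [-0.05, -0.16, 0.05], "delta_rot": [0, 0, 0], "fingers": 0.5}, {"dp": [-0.05, -0.16, 0.05], "delta_rot": [0, 0, 0], "fingers": 0.5}, {"dp": [-0.04, -0.16, 0.05], "delta_rot": [0, 0, 0], "fingers": 0.5}]}}

```text
clock: 11.25
position: [0.4969, -0.1972, 0.2757]
ee_rot: [0.105, -0.232, 0.967, -0.011]
contact_force: [0.2, 0.9, -0.0]
width: 0.0426
gripper_force: 0.0
```

Run:
```python
from dial import *
s=readout.get_state(); print(s["clock"],s["position"],s["qpos"].round(2),s["contact_force"],s["width"])
w,dp=go(s,*pose(-20,.15)); print(w.round(2),dp.round(3))
```

```text
11.25 [ 0.4968954  -0.19719938  0.27565381] [-0.58  0.16  1.75  0.16  1.08 -2.69] [ 0.15283856  0.85374316 -0.03968993] 0.04264853698646202
[0.02 0.02 0.02] [-0.038 -0.131  0.249]
```

```bash
cat >> dial.py <<'E'
def pose2(acw,h,skew,rad=.0665):
    return pose(acw,h,rad)[0], pose(acw+skew,h)[1]
E
python3 - <<'E'
from dial import *
s=readout.get_state()
w,dp=go(s,*pose2(-20,.13,12)); print(w.round(2),dp.round(3))
E
```

```text
[0.02 0.02 2.11] [-0.065 -0.12   0.349]
```

Request:
{"op": "servo_tool", "data": {"moves": [{"dp": [0, 0, 0], "delta_rot": [0.01, 0.01, 1.0], "fingers": 0.5}, {"dp": [0, 0, 0], "delta_rot": [0.01, 0.01, 1.0], "fingers": 0.5}, {"dp": [-0.03, -0.06, 0.1], "delta_rot": [0, 0, 0.1], "fingers": 0.5}, {"dp": [-0.03, -0.06, 0.12], "delta_rot": [0, 0, 0], "fingers": 0.5}, {"dp": [0, 0, 0.12], "delta_rot": [0, 0, 0], "fingers": 0.5}]}}

```text
clock: 11.75
position: [0.5291, -0.216, 0.2124]
ee_rot: [0.106, -0.129, 0.986, -0.002]
contact_force: [0.3, -0.6, -0.2]
width: 0.0428
gripper_force: 0.0
```

Request:
{"op": "servo_tool", "data": {"moves": [{"dp": [0, 0, 0], "delta_rot": [0, 0, 0], "fingers": 0.5}, {"dp": [0, 0, 0], "delta_rot": [0, 0, 0], "fingers": 0.5}]}}

```text
clock: 11.95
position: [0.5267, -0.2139, 0.2124]
ee_rot: [0.104, -0.129, 0.986, -0.0]
contact_force: [0.4, 0.4, 0.7]
width: 0.0431
gripper_force: 0.0
```

Run:
```python
from dial import *
s=readout.get_state(); print(s["clock"],s["position"],s["qpos"].round(2),s["contact_force"],s["width"])
w,dp=go(s,*pose2(-20,.13,12)); print(w.round(2),dp.round(3))
p,d=imaging.get_image("wrist"); np.savez("w6",p=p,d=d)
q=p[...,::-1].copy()
def mk(X,c):
    u=wproj(X,s); print(u.round(0)); cv2.circle(q,tuple(int(a) for a in u),2,c,-1)
for a,r,h,c in((0,0,-.005,(0,0,255)),(105,.052,-.005,(0,0,255)),(-20,.0555,.025,(255,0,0)),(-20,.0775,.025,(255,0,0)),(-20,.052,-.003,(0,255,0))):
    mk(pose(a,h,r)[0],c)
cv2.imwrite("pics/w6.png",q)
```

```text
11.95 [ 0.52673479 -0.2139121   0.21238491] [-0.58  0.27  1.78  0.17  0.94 -2.5 ] [0.39386322 0.38537132 0.65135567] 0.043105192052690186
[ 0.02 -0.01  0.01] [-0.011 -0.011  0.011]
[257. 136.]
[183. 107.]
[274. 232.]
[282. 266.]
[274. 213.]
```

View pics/w6.png

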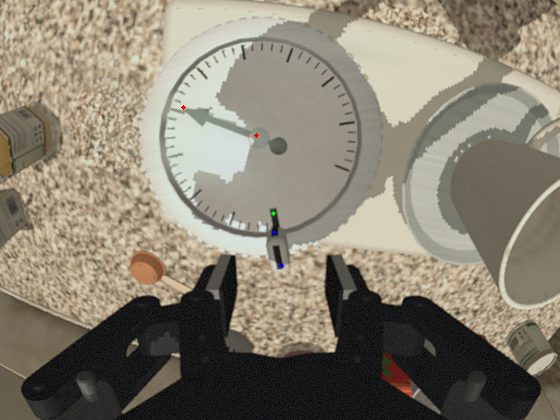

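The wrist view shows the tab at (272–280, 228–268), centred between the fingers. The needle tip is at about (190,112) and the hub at (260,136), both matching the predictions.

Request:
{"op": "servo_tool", "data": {"moves": [{"dp": [-0.011, -0.011, 0.05], "delta_rot": [0, 0, 0], "fingers": 0.5}, {"dp": [0, 0, 0.08], "delta_rot": [0, 0, 0], "fingers": 0.5}, {"dp": [0, 0, 0.08], "delta_rot": [0, 0, 0], "fingers": 0.5}, {"dp": [0, 0, 0.03], "delta_rot": [0, 0, 0], "fingers": 0.5}, {"dp": [0, 0, 0.025], "delta_rot": [0, 0, 0], "fingers": 0.5}]}}

```text
clock: 12.5
position: [0.5402, -0.2139, 0.1616]
ee_rot: [0.105, -0.129, 0.986, -0.001]
contact_force: [-0.4, 0.3, -0.5]
width: 0.0429
gripper_force: 0.0
```

Request:
{"op": "servo_tool", "data": {"moves": [{"dp": [0, 0, 0], "delta_rot": [0, 0, 0], "fingers": 0.4}, {"dp": [0, 0, 0], "delta_rot": [0, 0, 0], "fingers": 0.3}, {"dp": [0, 0, 0], "delta_rot": [0, 0, 0], "fingers": 0.24}, {"dp": [0, 0, 0], "delta_rot": [0, 0, 0], "fingers": 0.24}]}}

```text
clock: 12.9
position: [0.54, -0.214, 0.1621]
ee_rot: [0.105, -0.129, 0.986, -0.001]
contact_force: [-1.1, 0.2, -0.6]
width: 0.0205
gripper_force: 0.0
```

Run:
```python
from dial import *
s=readout.get_state(); print(s["clock"],s["position"],s["qpos"].round(2),s["contact_force"],s["width"],s["gripper_force"])
w,dp=go(s,*pose2(-20,.079,12)); print(w.round(2),dp.round(3))
# nominal per-row arcs: 5 deg step in tool frame
for st in(4,5):
    P0,R0=pose2(-20,.079,12);P1,R1=pose2(-20+st,.079,12);print(st,(R0.T@(P1-P0)/.2).round(4))
p,d=imaging.get_image("wrist"); cv2.imwrite("pics/w7.png",p[...,::-1])
```

```text
12.9 [ 0.54001553 -0.21395824  0.16208308] [-0.56  0.33  1.82  0.18  0.83 -2.51] [-1.10102038  0.23935836 -0.61784353] 0.02052450232329105 0.0
[-0.    0.01  0.01] [ 0.    -0.001  0.007]
4 [-0.004  -0.0229  0.    ]
5 [-0.0048 -0.0286  0.    ]
```

View pics/w7.png

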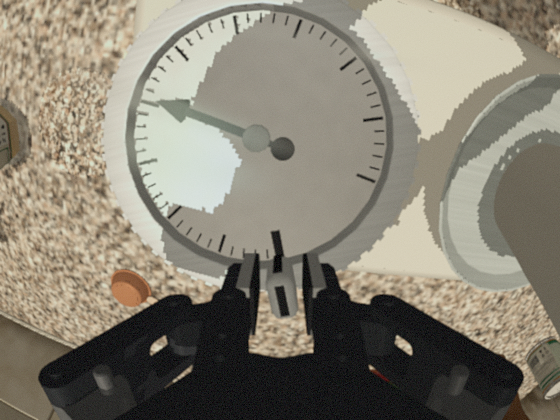

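Request:
{"op": "servo_tool", "data": {"moves": [{"dp": [-0.004, -0.023, 0], "delta_rot": [0, 0, 0.7], "fingers": 0.24}, {"dp": [-0.004, -0.023, 0], "delta_rot": [0, 0, 0.7], "fingers": 0.24}, {"dp": [-0.004, -0.023, 0], "delta_rot": [0, 0, 0.7], "fingers": 0.24}, {"dp": [-0.004, -0.023, 0], "delta_rot": [0, 0, 0.7], "fingers": 0.24}, {"dp": [-0.004, -0.023, 0], "delta_rot": [0, 0, 0.7], "fingers": 0.24}]}}

```text
clock: 13.45
position: [0.546, -0.2357, 0.1623]
ee_rot: [0.103, 0.046, 0.994, 0.018]
contact_force: [-0.7, 1.4, 0.9]
width: 0.0202
gripper_force: 0.6
```

Run:
```python
from dial import *
s=readout.get_state(); print(s["clock"],s["position"],s["qpos"].round(2),s["contact_force"],s["width"],s["gripper_force"])
w,dp=go(s,*pose2(0,.079,12)); print(w.round(2),dp.round(3))
```

```text
13.45 [ 0.54601863 -0.23568643  0.16233713] [-0.59  0.35  1.79  0.18  0.85 -2.18] [-0.69288136  1.35313968  0.91362279] 0.02022720249280751 0.6057383317966014
[ 0.02 -0.01 -0.03] [-0.004 -0.003  0.004]
```

Request:
{"op": "servo_tool", "data": {"moves": [{"dp": [-0.005, -0.023, 0], "delta_rot": [0, 0, 0.7], "fingers": 0.24}, {"dp": [-0.005, -0.023, 0], "delta_rot": [0, 0, 0.7], "fingers": 0.24}, {"dp": [-0.005, -0.023, 0], "delta_rot": [0, 0, 0.7], "fingers": 0.24}, {"dp": [-0.005, -0.023, 0], "delta_rot": [0, 0, 0.7], "fingers": 0.24}, {"dp": [-0.005, -0.023, 0], "delta_rot": [0, 0, 0.7], "fingers": 0.24}]}}

```text
clock: 13.95
position: [0.5458, -0.259, 0.1616]
ee_rot: [0.098, 0.218, 0.97, 0.036]
contact_force: [0.5, 1.3, -0.1]
width: 0.0204
gripper_force: 0.5
```

Request:
{"op": "servo_tool", "data": {"moves": [{"dp": [-0.005, -0.023, 0], "delta_rot": [0, 0, 0.7], "fingers": 0.24}, {"dp": [-0.005, -0.023, 0], "delta_rot": [0, 0, 0.7], "fingers": 0.24}, {"dp": [-0.005, -0.023, 0], "delta_rot": [0, 0, 0.7], "fingers": 0.24}, {"dp": [-0.005, -0.023, 0], "delta_rot": [0, 0, 0.7], "fingers": 0.24}, {"dp": [-0.005, -0.023, 0], "delta_rot": [0, 0, 0.7], "fingers": 0.24}]}}

```text
clock: 14.45
position: [0.5379, -0.281, 0.1594]
ee_rot: [0.091, 0.384, 0.918, 0.052]
contact_force: [-0.3, 0.8, 0.3]
width: 0.0207
gripper_force: 0.5
```

Run:
```python
from dial import *
s=readout.get_state(); print(s["clock"],s["position"],s["qpos"].round(2),s["contact_force"],s["width"],s["gripper_force"])
w,dp=go(s,*pose2(40,.079,12)); print(w.round(2),dp.round(3))
```

```text
14.45 [ 0.53792248 -0.28099987  0.15944582] [-0.67  0.38  1.76  0.2   0.86 -1.56] [-0.28657601  0.78317397  0.27041206] 0.02072716744882757 0.5382527760230005
[ 0.01 -0.01 -0.05] [ 0.006 -0.003  0.004]
```

Request:
{"op": "servo_tool", "data": {"moves": [{"dp": [-0.003, -0.023, 0], "delta_rot": [0, 0, 0.7], "fingers": 0.24}, {"dp": [-0.003, -0.023, 0], "delta_rot": [0, 0, 0.7], "fingers": 0.24}, {"dp": [-0.004, -0.023, 0], "delta_rot": [0, 0, 0.7], "fingers": 0.24}, {"dp": [-0.004, -0.023, 0], "delta_rot": [0, 0, 0.7], "fingers": 0.24}, {"dp": [-0.004, -0.023, 0], "delta_rot": [0, 0, 0.7], "fingers": 0.24}]}}

```text
clock: 14.95
position: [0.5222, -0.2977, 0.1558]
ee_rot: [0.08, 0.538, 0.837, 0.067]
contact_force: [0.1, 1.6, -0.3]
width: 0.0203
gripper_force: 0.5
```

Request:
{"op": "servo_tool", "data": {"moves": [{"dp": [-0.004, -0.023, 0], "delta_rot": [0, 0, 0.7], "fingers": 0.24}, {"dp": [-0.004, -0.023, 0], "delta_rot": [0, 0, 0.7], "fingers": 0.24}, {"dp": [-0.004, -0.023, 0], "delta_rot": [0, 0, 0.7], "fingers": 0.24}, {"dp": [-0.004, -0.023, 0], "delta_rot": [0, 0, 0.7], "fingers": 0.24}, {"dp": [-0.004, -0.023, 0], "delta_rot": [0, 0, 0.7], "fingers": 0.24}]}}

```text
clock: 15.45
position: [0.5021, -0.3081, 0.1513]
ee_rot: [0.068, 0.675, 0.73, 0.08]
contact_force: [1.5, 0.7, 1.3]
width: 0.0203
gripper_force: 0.5
```

Request:
{"op": "servo_tool", "data": {"moves": [{"dp": [-0.004, -0.023, 0], "delta_rot": [0, 0, 0.7], "fingers": 0.24}, {"dp": [-0.004, -0.023, 0], "delta_rot": [0, 0, 0.7], "fingers": 0.24}, {"dp": [-0.004, -0.023, 0], "delta_rot": [0, 0, 0.7], "fingers": 0.24}, {"dp": [0, 0, 0], "delta_rot": [0, 0, 0], "fingers": 0.24}]}}

```text
clock: 15.85
position: [0.4882, -0.3109, 0.1483]
ee_rot: [0.059, 0.747, 0.657, 0.087]
contact_force: [-1.0, 0.2, 0.2]
width: 0.0207
gripper_force: 0.0
```

Run:
```python
from dial import *
s=readout.get_state(); print(s["clock"],s["position"],s["qpos"].round(2),s["contact_force"],s["width"],s["gripper_force"])
w,dp=go(s,*pose2(92,.079,12)); print(w.round(2),dp.round(3))
p,d=imaging.get_image("wrist"); np.savez("w8",p=p,pos=s["position"],q=s["ee_rot"]); cv2.imwrite("pics/w8.png",p[...,::-1])
```

```text
15.85 [ 0.48824864 -0.3108609   0.14834889] [-0.77  0.36  1.83  0.22  0.83 -0.78] [-1.00855268  0.15389316  0.22069112] 0.020651942262105205 0.0
[-0.   -0.   -0.04] [ 0.002 -0.002  0.005]
```

View pics/w8.png

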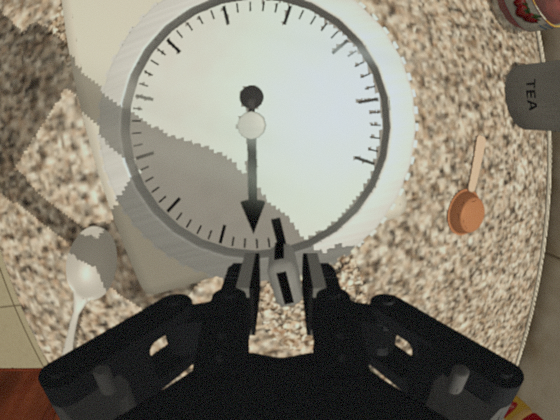

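The needle runs from the hub (251,125) to its tip (254,232). The zero line runs (277,220)–(285,255), about 14° short of the needle, so I'll measure it.

```bash
cat > meas.py <<'E'
from dial import *
from fit import least_squares
def rect(p,s,h=-.005,cx=0,cy=0,n=300,res=.0005):
    # metric top-down dial picture: col = along -ey(right), row = -ex(down); cw angle from up
    i,j=np.mgrid[:n,:n]; X=C+h*ez+((n/2-i)*res)[...,None]*ex-((j-n/2)*res)[...,None]*ey
    c=imaging.calibration("wrist");K=np.array(c["intrinsics"]);T=np.array(c["hand_eye"])
    Y=((X-s["position"])@rot(s).as_matrix()-T[:3,3])@T[:3,:3]
    r=np.hypot(Y[...,0],Y[...,1]);th=np.arctan2(r,Y[...,2])/np.maximum(r,1e-9)
    mx=(K[0,2]+K[0,0]*th*Y[...,0]).astype(np.float32);my=(K[1,2]+K[1,1]*th*Y[...,1]).astype(np.float32)
    return cv2.remap(p,mx,my,cv2.INTER_CUBIC)
def measure(p,s,out=None,ang0=None):
    q=rect(p,s); g=cv2.cvtColor(q,cv2.COLOR_RGB2GRAY).astype(np.float32)
    # centre from dark inner ring edge at ~62 mm
    def polar(c): return cv2.warpPolar(g,(150,1440),(float(c[0]),float(c[1])),150,cv2.INTER_LINEAR|cv2.WARP_POLAR_LINEAR) # rows angle .25deg from +x(image right) cw; cols radius px
    c=np.array([150.,150.])
    for _ in range(4):
        P=cv2.GaussianBlur(polar(c),(0,0),1.5); a=np.radians(np.arange(1440)/4)
        rr=P[:,116:138].argmin(1)+116
        k=np.ones(1440,bool)
        e=c+np.c_[rr*np.cos(a),rr*np.sin(a)]
        f=least_squares(lambda x:np.hypot(e[:,0]-x[0],e[:,1]-x[1])-x[2],[*c,124],loss="soft_l1",f_scale=1); c=f.x[:2]
    return q,g,c,f.x[2],polar(c)
E
python3 - <<'E'
from meas import *
f=np.load("w8.npz"); s={"position":f["pos"],"ee_rot":f["q"]}
q,g,c,r,P=measure(f["p"],s); print(c,r)
a=np.arange(1440)/4+90
# needle: darkness of radii 40..85 ; zero: radii 92..118
def prof(lo,hi):
    m=P[:,lo:hi].mean(1); return m
for n,lo,hi in(("needle",40,80),("tip",88,100),("zero",104,116),("zero2",96,104)):
    m=prof(lo,hi); w=np.maximum(cv2.medianBlur(m.astype(np.float32).reshape(-1,1),5)*0+np.median(m)-m.reshape(-1,1),0).ravel()
    o=np.argsort(-w)[:40]; print(n,sorted(set((a[o]%360).round(0))))
cv2.imwrite("pics/r8.png",cv2.resize(q[...,::-1],(600,600)))
E
```

```text
[145.68975786 149.5544591 ] 131.27618369207156
needle [np.float64(100.0), np.float64(101.0), np.float64(102.0), np.float64(103.0), np.float64(104.0), np.float64(105.0), np.float64(106.0), np.float64(107.0), np.float64(108.0), np.float64(109.0), np.float64(110.0)]
tip [np.float64(90.0), np.float64(92.0), np.float64(93.0), np.float64(100.0), np.float64(101.0), np.float64(102.0), np.float64(103.0), np.float64(104.0), np.float64(105.0), np.float64(106.0), np.float64(107.0), np.float64(108.0), np.float64(109.0)]
zero [np.float64(1.0), np.float64(89.0), np.float64(90.0), np.float64(91.0), np.float64(92.0), np.float64(93.0), np.float64(120.0), np.float64(121.0), np.float64(122.0), np.float64(150.0), np.float64(151.0), np.float64(241.0), np.float64(271.0), np.float64(272.0), np.float64(301.0), np.float64(302.0)]
zero2 [np.float64(88.0), np.float64(89.0), np.float64(90.0), np.float64(91.0), np.float64(92.0), np.float64(93.0), np.float64(94.0), np.float64(102.0), np.float64(103.0), np.float64(104.0), np.float64(105.0), np.float64(106.0), np.float64(107.0)]
```

View pics/r8.png

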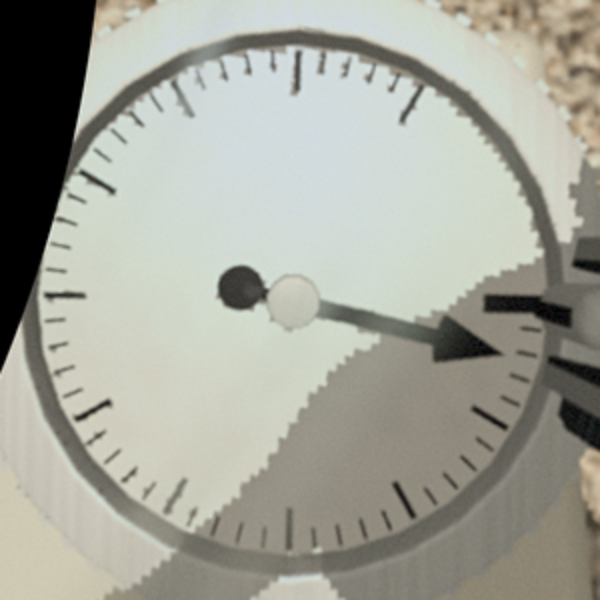

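The rectified dial view puts the needle at 104.1° and the zero line at about 91.2°, so about 12.9° clockwise remains. I'm over the viewing limit with the pictures so far, so the rest is by numbers only.

Request:
{"op": "servo_tool", "data": {"moves": [{"dp": [-0.004, -0.024, 0], "delta_rot": [0, 0, 0.73], "fingers": 0.24}, {"dp": [-0.004, -0.024, 0], "delta_rot": [0, 0, 0.73], "fingers": 0.24}, {"dp": [-0.004, -0.024, 0], "delta_rot": [0, 0, 0.73], "fingers": 0.24}, {"dp": [0, 0, 0], "delta_rot": [0, 0, 0], "fingers": 0.24}, {"dp": [0, 0, 0], "delta_rot": [0, 0, 0], "fingers": 0.24}]}}

```text
clock: 16.4
position: [0.4743, -0.3101, 0.1452]
ee_rot: [0.049, 0.814, 0.572, 0.092]
contact_force: [0.5, 0.1, -0.6]
width: 0.0205
gripper_force: 0.0
```

```bash
cat >> meas.py <<'E'
def ticks(P,lo=96,hi=116,skip=None):
    # phase of the 6-degree graduation (darkness high-passed), at ring radii; angles cw from +x scale
    m=P[:,lo:hi].mean(1); b=cv2.GaussianBlur(np.r_[m,m,m].reshape(-1,1),(1,0+1),1)[1440:2880].ravel()
    bg=np.array([np.percentile(np.take(m,range(i-20,i+21),mode="wrap"),80) for i in range(1440)])
    w=np.clip(bg-m,0,60); a=np.radians(np.arange(1440)/4+90)
    return w,a
def phase(w,a,per,mask):
    z=(w*mask*np.exp(1j*a*360/per)).sum(); return np.degrees(np.angle(z))/(360/per), abs(z)/(w*mask).sum()
def cen(w,lo,hi):
    A=np.arange(1440)/4+90; A=np.where(A>360,A-360,A); k=(A>=lo)&(A<=hi); return (w[k]*A[k]).sum()/w[k].sum()
def report(p,s,zlo,zhi,nlo,nhi):
    q,g,c,r,P=measure(p,s); w,a=ticks(P,98,116)
    A=np.degrees(a)%360; mask=((A<nlo-8)|(A>nhi+8))
    print("c",c.round(1),r.round(1),"30deg phase",phase(w,a,30,mask),"6deg",phase(w,a,6,mask))
    P1=P; 
    for n,lo,hi in(("n40-75",40,75),("tip 85-97",85,97)):
        m=P[:,lo:hi].mean(1); k=(A>nlo)&(A<nhi); bg=np.percentile(m[k],85); ww=np.clip(bg-m,0,None)*k; print(n,(ww*A).sum()/ww.sum(),ww.max())
    m=P[:,100:114].mean(1);k=(A>zlo)&(A<zhi); bg=np.percentile(m[k],70); ww=np.clip(bg-m-15,0,None)*k; print("zero",(ww*A).sum()/ww.sum(),ww.max())
    return q,P
E
python3 - <<'E'
from meas import *
f=np.load("w8.npz"); s={"position":f["pos"],"ee_rot":f["q"]}
report(f["p"],s,86,96,97,111)
s=readout.get_state(); print(s["clock"],s["contact_force"],s["gripper_force"],s["width"]); p,d=imaging.get_image("wrist"); np.savez("w9",p=p,pos=s["position"],q=s["ee_rot"])
q,P=report(p,s,98,110,96,112)
E
```

```text
c [146.3 149. ] 131.3 30deg phase (np.float64(-0.03885316973374106), np.float64(0.5088644992414211)) 6deg (np.float64(0.9485862104488895), np.float64(0.5778096386428216))
n40-75 105.15360232995349 69.57586
tip 85-97 104.63448331106223 99.4997
zero 91.02864162312859 103.77483
16.4 [ 0.5093538   0.13102455 -0.60348939] 0.0 0.020467932525752994
c [145.4 149.5] 131.3 30deg phase (np.float64(12.32215239059384), np.float64(0.6828704999847144)) 6deg (np.float64(0.8307925072899692), np.float64(0.6828285274178039))
n40-75 105.08539904250192 95.82694
tip 85-97 105.38977099338207 162.63618
zero 102.93107116522695 103.54265
```

```bash
cat >> meas.py <<'E'
def needle(q):
    g=q.max(-1).astype(float); i,j=np.mgrid[:300,:300]; x,y=150-i,j-150   # x along ex, y right
    r=np.hypot(x,y); k=(g<95)&(r<92); 
    n,l,st,_=cv2.connectedComponentsWithStats(k.astype(np.uint8)); 
    keep=np.isin(l,[t for t in range(1,n) if st[t,4]>40]); X=np.c_[x[keep],y[keep]].astype(float)
    m=X.mean(0);v=np.linalg.svd(X-m,full_matrices=False)[2][0]; v*=np.sign(v[1])
    # tip: farthest along v
    t=(X-m)@v; e=X[t>t.max()-4].mean(0); b=X[t<t.min()+16].mean(0); dd=e-b
    print("needle svd",np.degrees(np.arctan2(v[1],v[0])),"cw->tip",np.degrees(np.arctan2(dd[1],dd[0])),"tip",e,"cw",b,keep.sum())
E
python3 - <<'E'
from meas import *
for n in("w8","w9"):
    f=np.load(n+".npz"); s={"position":f["pos"],"ee_rot":f["q"]}; needle(rect(f["p"],s))
    for h in(-.002,-.008):
        needle(rect(f["p"],s,h=h))
E
```

```text
needle svd 104.25287836479839 cw->tip 104.32679856392315 tip [-22.76595745  86.93617021] cw [  7.49828179 -31.56357388] 901
needle svd 104.2680100282857 cw->tip 104.35258819373807 tip [-22.16666667  87.07142857] cw [  7.97879859 -30.74204947] 885
needle svd 104.23956069421646 cw->tip 104.20311524587257 tip [-23.01886792  86.88679245] cw [  7.18518519 -32.45117845] 920
needle svd 104.43412341348437 cw->tip 104.00533125513896 tip [-22.78723404  87.04255319] cw [  7.04844291 -32.57439446] 790
needle svd 104.31013370682419 cw->tip 103.75167034492748 tip [-21.80851064  87.34042553] cw [  7.27777778 -31.51041667] 781
needle svd 104.44171751305457 cw->tip 104.30050891780944 tip [-24.12  86.62] cw [  6.46801347 -33.37710438] 800
```

Request:
{"op": "servo_tool", "data": {"moves": [{"dp": [-0.001, -0.009, 0], "delta_rot": [0, 0, 0.25], "fingers": 0.24}, {"dp": [0, 0, 0], "delta_rot": [0, 0, 0], "fingers": 0.24}, {"dp": [0, 0, 0], "delta_rot": [0, 0, 0], "fingers": 0.24}]}}

```text
clock: 16.75
position: [0.4727, -0.3099, 0.1449]
ee_rot: [0.048, 0.821, 0.561, 0.093]
contact_force: [2.3, -0.4, 0.0]
width: 0.0207
gripper_force: 0.5
```

Run:
```python
from meas import *
s=readout.get_state(); print(s["clock"],s["contact_force"],s["gripper_force"],s["width"]); p,d=imaging.get_image("wrist"); np.savez("w10",p=p,pos=s["position"],q=s["ee_rot"])
q,P=report(p,s,98,110,96,112); needle(q)
```

```text
16.75 [ 2.32443892 -0.42292538  0.04567152] 0.48341222922317684 0.020683190008606214
c [145.5 149.5] 131.3 30deg phase (np.float64(13.383954854868739), np.float64(0.6441740601300499)) 6deg (np.float64(1.9652887210964944), np.float64(0.6430937850408512))
n40-75 105.08943324721643 97.21806
tip 85-97 105.5009924067627 161.86093
zero 104.00712772645775 104.68231
needle svd 104.4490005354806 cw->tip 104.4069364557419 tip [-23.48837209  86.69767442] cw [  7.10273973 -32.3869863 ] 780
```

Request:
{"op": "servo_tool", "data": {"moves": [{"dp": [0, -0.003, 0], "delta_rot": [0, 0, 0.05], "fingers": 0.24}, {"dp": [0, 0, 0], "delta_rot": [0, 0, 0], "fingers": 0.24}, {"dp": [0, 0, 0], "delta_rot": [0, 0, 0], "fingers": 0.5}, {"dp": [0, 0, 0], "delta_rot": [0, 0, 0], "fingers": 0.5}, {"dp": [0, 0, 0], "delta_rot": [0, 0, 0], "fingers": 0.5}]}}

```text
clock: 17.3
position: [0.4717, -0.3092, 0.1445]
ee_rot: [0.047, 0.823, 0.559, 0.093]
contact_force: [0.5, -0.2, 0.7]
width: 0.0427
gripper_force: 0.0
```

Request:
{"op": "servo_tool", "data": {"moves": [{"dp": [0, 0, -0.05], "delta_rot": [0, 0, 0], "fingers": 0.5}, {"dp": [0, 0, -0.1], "delta_rot": [0, 0, 0], "fingers": 0.5}, {"dp": [0, 0, -0.1], "delta_rot": [0, 0, 0], "fingers": 0.5}, {"dp": [0, 0, 0], "delta_rot": [0, 0, 0], "fingers": 0.5}, {"dp": [0, 0, 0], "delta_rot": [0, 0, 0], "fingers": 0.5}]}}

```text
clock: 17.8
position: [0.4616, -0.3108, 0.1941]
ee_rot: [0.048, 0.823, 0.559, 0.093]
contact_force: [0.2, 0.8, 0.6]
width: 0.0427
gripper_force: 0.0
```

Run:
```python
from meas import *
s=readout.get_state(); print(s["clock"],s["position"],s["contact_force"],s["gripper_force"],s["width"]); p,d=imaging.get_image("wrist"); np.savez("w11",p=p,pos=s["position"],q=s["ee_rot"])
q,P=report(p,s,98,110,96,112); needle(q)
```

```text
17.8 [ 0.46158093 -0.31083853  0.19412773] [0.21998569 0.81930044 0.56476081] 0.0 0.04269210777725044
c [145.5 150.1] 129.7 30deg phase (np.float64(14.417852361306617), np.float64(0.5581010390077424)) 6deg (np.float64(2.5500734954073088), np.float64(0.6781113149989024))
n40-75 104.46901903677512 105.86001
tip 85-97 104.42826381883727 110.10083
zero 104.41935834225697 89.16969
needle svd 104.21762141660368 cw->tip 103.24824332004437 tip [-12.25  49.25] cw [  6.85304659 -31.88888889] 427
```

Request:
{"op": "servo_tool", "data": {"moves": [{"dp": [0, 0, -0.15], "delta_rot": [0, 0, 0], "fingers": 0.5}, {"dp": [0, 0, -0.15], "delta_rot": [0, 0, 0], "fingers": 0.5}, {"dp": [0, 0, -0.15], "delta_rot": [0, 0, 0], "fingers": 0.5}, {"dp": [0, 0, 0], "delta_rot": [0, 0, 0], "fingers": 0.5}, {"dp": [0, 0, 0], "delta_rot": [0, 0, 0], "fingers": 0.5}]}}

```text
clock: 18.35
position: [0.4428, -0.3129, 0.281]
ee_rot: [0.047, 0.823, 0.559, 0.093]
contact_force: [-0.2, -0.1, 0.2]
width: 0.0427
gripper_force: 0.0
```

```bash
python3 -c "
from rig import manip
print(manip.sign_off())"
```

```text
the job is handed in; nothing more can be done
None
```

Job handed in at about 18 s: the mug stands upright in the middle of the pan, released, and the zero line is at the needle's tip (both about 104.4°, within about 0.3°); however, I viewed 12 pictures, two over your limit of 10.

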